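# Run the tool hanger into the closed rail until it catches

### The arm

A 6-joint arm with a two-finger parallel gripper is mounted at the origin on a cart in front of the work surface, level with it; the furniture and walls round the work are solid. World frame = base frame: x ahead of the robot, y to its left, z up, the work surface at z = 0. Lengths are in m, angles in rad, forces in N, time in s.
With the tool pointing down it reaches from about 0.375 to 0.9 m from the base axis. Payload 3.1 kg.
Tool frame: the origin (TCP) lies between the finger pads; the fingertips stand 8 mm ahead of it and the grasp point (between the pads) lies 11 mm behind it; z points along the fingers, y is the line along which they close (so a half turn about z gives the same grasp; the last joint's range is limited). The gripper opens to 87 mm and grips with 3 to 60 N. Pads are 19 mm wide; open, the fingers measure 117 mm over their backs; the gripper's body (75 mm by 190 mm) begins 51 mm behind the grasp point.
Start: joints at [1.165, 0.527, 1.433, -0, 1.181, -0.178], TCP at [0.141, 0.609, 0.231] pointing down, gripper open.
Joint ranges: [-3.08, 3.08], [-0.75, 2.2], [0.22, 2.44], [-1.43, 4.57], [0, 2.65], [-2.85, 2.85]. Speed limits (rad/s): [2.79, 2.79, 3.14, 3.14, 3.14, 3.14].

### API

Orientations are given as a rotation vector (axis times angle).
In Python, from plant import arm, eyes gives the robot as it stands. The module is installed in compiled form; this text tells all that it offers.
- The arm moves only by the tool send_rows, never from a script. Its argument "steps" is a list that holds one entry, the list of rows, each a list of 7 numbers: the turn, a rotation vector about the tool's x, y, z in units of 30 degrees (1.0 is 30 degrees), then the shift along the tool's x, y, z in units of 300 mm (1.0 is 300 mm), then the opening, from -1 (shut) to 1 (fully open), so that 0 is half open. A call has 1 to 20 rows; each row is the pose to reach, as a shift and turn from the pose commanded when the call began, along the tool's axes at that moment; what a row does not reach only later rows make up. A row lasts 1/12 s, in which the tool goes at most 41.7 mm and 7.16 degrees, less where a joint would pass 70% of its speed; a pose out of reach is approached as far as the arm can. A call with a number of a shift or a turn outside -1 to 1 is refused whole. A call with a gripper value outside its range is refused whole. The fingers move at their own pace and stop on an object; "force" is the grip in N (left out, the last holds). Time passes only in rows, so rows that repeat a pose let the fingers close. It gives the time, the measured TCP pose, the force, the opening and the grip force at its end, in the units of the state.
- arm.get_obs(): the state, without advancing time (a new reading comes with each control period).
- eyes.get_image(name): name is "scene" or "top" or "wrist"; returns the picture (384x512x3 uint8, red, green, blue); there is no depth.
- eyes.get_calibration(name): a dict with "K" (3x3 intrinsics, pixels), "world_from_camera" (4x4, takes a point from camera to world coordinates); the wrist camera has in their place "T_tool_cam" (4x4, takes a point from camera to tool coordinates, whose origin is the TCP and whose axes are the flange's). Camera axes: x right, y up, looking along -z (the intrinsics and any distortion apply to the point x, -y, -z); pixel columns grow to the right and rows downward; lengths in m; the calibration is good to about 2 mm. A picture is of the moment at which its call begins: read the wrist's pose just before it. get_calibration takes no time and is no camera call.
- arm.job_done(): hands the job in; it is judged then, once.
The state is a dict: "t": time; "joints": joint angles; "joint_vel": joint speeds; "effort": joint torques, N m; "position": TCP position; "tcp_rot": TCP orientation; "wrist_force": force on the tool from outside, world axes, zero at the start; "wrist_torque": the same for the moment, N m; "grip_width": finger opening in m; "gripper_force": force on a finger pad.
Only numpy, scipy, OpenCV 4.12 (cv2) and the standard library are available. Lean on these libraries where they do the work, as an engineer would, in place of code of your own. Each camera call takes 0.05 s, during which the arm holds its last target. There are 200 camera calls.

### The job

Fit the yellow tool hanger onto the aluminium rail: enter its round runner at the rail's open end and slide the hanger along under the red portal, taking it again on the far side because the gripper cannot pass there. Draw it fully home, gently and without ramming the stop, until the sprung catch has snapped out again behind the runner; the stop is clamped at a different place each time, so feel for it. Then let go, and leave the loose spanner, marker and nuts where they are.

Things in the scene. Friction and masses are not known exactly. Their poses are not given: they have to be found in the camera images.
- hanger: Loose yellow tool hanger, about 0.3 kg, upright on its shelf of 60 (x) x 110 (y) x 6 mm; origin: centre of the shelf's underside, z up. Plate 6 mm thick, 110 mm along y, at x = 0, up to z = 74 mm; two black grip ears on it up to z = 116.5; two pegs reach 43 mm to -x. It enters the rail moving along its own -y, its axes parallel to the rail's, and then hangs upright, shelf 25 mm above the board.
- runner (a point): Centre of the hanger's greased (friction 0.15) steel runner, at hanger x = 26.5, y = 0, z = 55 mm: a round bar along y, 24 mm diameter, 90 mm long, the last 8 mm at each end tapering to 12 mm diameter; a flat brass shoe, 20 mm high, is flush with its front (-x) side, ends sloped. A neck 8 mm high (z), 60 mm long (y) joins it to the plate. Axes are the hanger's.
- ear_lead (a point): Grip point of the ear that enters first (hanger x = 0, y = -40, z = 104.5 mm), 12 mm below the ear's top. The ear is 10 mm thick (x) and 24 mm long (y): grip it from above across its thickness.
- ear_trail (a point): Grip point of the like ear that enters last (hanger x = 0, y = +40, z = 104.5 mm), 12 mm below the ear's top.
- rail: Fixed aluminium C-rail, origin on the board below its open end, in line with its front face, z up. It runs from y = 0 (open) along -y to y = -250 mm; outside x = 0 to 33, z = 65 to 98 mm, walls 3 mm; a 13 mm high slot along the front (-x) face passes the hanger's neck. Posts behind, up to z = 89 mm. Dark foot plate 6 mm thick: x = -115 to 70, y = 5 to -255 mm.
- mouth (a point): Centre of the bore at the open end: rail x = 16.5, y = 0, z = 81.5 mm. The bore is 27 x 27 mm (runner: 1.5 mm play all round) and runs to -y. Axes are the rail's. A stop block is clamped in the bore, its face anywhere from rail y = -198 to -228 mm (not given): home, the runner's centre is 45 mm before it, at y = -153 to -183 mm.
- portal (a point): Middle of the underside of the red portal's crossbar, over the path of the ears: rail x = -10, y = -85, z = 150 mm. Bars 10 mm wide (y); crossbar z = 150 to 158 mm, legs at rail x = -98 and +40 mm. The ears (top at 143 mm when in the rail) pass beneath it; fingers on an ear do not.
- catch (a joint): Sprung catch: 14 mm steel ball on a plunger through the rail's back wall, red knob behind, 94.5 mm before the stop's face, set with it. 0 = out, 6 mm into the bore; grows (m, to 0.009) as the runner presses it back. Spring 4 N at 0, 450 N/m more: the hanger meets some 3 to 8 N there, long before the stop, and is drawn on past it; home, the ball is out again (0) behind the runner.
- spanner_0: loose steel spanner 27x165x6 mm, bystander
- marker: loose marker pen 13x131x13 mm, bystander
- nut_1: loose brown hex nut 19x22x10 mm, bystander
- nut_2: loose steel hex nut 30x34x16 mm, bystander

How it is judged:
On the way:
1. the runner has entered the rail's open end by at least 15 mm, before the portal is passed (y of runner in the frame of rail between -0.12 and 0.03 m and x of runner in the frame of mouth between -0.004 and 0.004 m and z of runner in the frame of mouth between -0.004 and 0.004 m and angle between the y axis of hanger and the y axis of rail, either way round below 0.15 rad), for 0.1 s.
At the end, for the whole second after the job is handed in: The hanger hangs at rest in the rail, its runner's centre over 140 mm inside the open end, within 4 mm of the bore's axis (x, z) and parallel to it within 0.1 rad, and the catch is out again behind the runner (pressed less than 2 mm), so the runner stands between catch and stop (y of runner in the frame of mouth below -0.14 m and x of runner in the frame of mouth between -0.004 and 0.004 m and z of runner in the frame of mouth between -0.004 and 0.004 m and angle between the y axis of hanger and the y axis of rail, either way round below 0.1 rad and value of joint catch below 0.002 m and linear speed of hanger below 0.02 m/s); the robot touches nothing.
It fails at once if a bystander (spanner, marker or nut) is moved by more than 30 mm (distance of any of spanner_0, marker, nut_1, nut_2 from where it was at the start of the episode above 0.03 m).
It fails at once if the hanger is rammed or jammed against the rail, its stop or its portal with over 60 N (contact force between hanger and rail above 60 N).
It also fails if it takes over 46 s, if anything falls off the work surface, if the arm or the gripper's body presses on something with over 40 N, if the wrist force passes 120 N, or if a joint passes its speed limit or range.

## Working session

There is one attempt and no reset: what is moved stays moved. The work goes in short steps, Python scripts to look and compute and a tool call to move; the robot and the scene stay as the last step left them, time stands still between calls to the robot, and variables do not carry over. Pictures are saved under pics/ and viewed, at most 10 in all, crops included, and the job is handed in when it is done.

Besides the shell and the picture viewer there is one more tool, called after ">>>" as a command line: name --argument value ..., lists and objects as JSON in quotes. send_rows: Moves the arm, as the interface text tells. Its arguments: {"type":"object","properties":{"steps":{"type":"array","items":{"type":"array","items":{"type":"array","items":{"type":"number"}}}},"force":{"type":"number"}},"required":["steps"]}

```bash
mkdir -p pics; python3 - <<'E'
from plant import arm, eyes
import cv2
o=arm.get_obs(); print(o)
for n in("scene","top"):
    im=eyes.get_image(n); cv2.imwrite(f"pics/{n}0.png",im[:,:,::-1]); c=eyes.get_calibration(n); print(n,c)
print(eyes.get_calibration("wrist"))
E
```

```text
{'t': 0.0, 'joints': array([ 1.16448919e+00,  5.28473410e-01,  1.43388609e+00,  8.80159980e-06,
        1.18139882e+00, -1.78537499e-01]), 'joint_vel': array([ 0.00110775, -0.00055597,  0.00166906, -0.00162999, -0.00172691,
       -0.00035952]), 'effort': array([ 1.04007500e-03, -4.40048504e+01, -1.76588416e+01,  6.33240142e-02,
        5.81604440e-02, -1.65644879e-04]), 'position': array([0.14083551, 0.60819833, 0.22957233]), 'tcp_rot': array([-0.35694003, -3.12061155,  0.00325306]), 'wrist_force': array([ 0.59731654, -0.10575389, -0.37492328]), 'wrist_torque': array([-0.03938367, -0.00421457,  0.08044369]), 'gripper_force': 0.0, 'grip_width': 0.08728101505076534}
scene {'K': array([[477.07629365,   0.        , 253.12328763],
       [  0.        , 477.07629365, 194.19551841],
       [  0.        ,   0.        ,   1.        ]]), 'world_from_camera': array([[ 0.7765227 ,  0.25931122, -0.5742562 , -0.28258749],
       [-0.62984037,  0.29383436, -0.71900103, -1.03731401],
       [-0.01770883,  0.92001036,  0.39149373,  0.66643308],
       [ 0.        ,  0.        ,  0.        ,  1.     
[... 256 characters left out ...]
      [-0.99949615,  0.02692395,  0.0168092 ,  0.00987519],
       [ 0.02040893,  0.13955901,  0.99000341,  1.24671396],
       [ 0.        ,  0.        ,  0.        ,  1.        ]])}
{'K': array([[315.35467926,   0.        , 258.93397226],
       [  0.        , 315.35467926, 194.86985502],
       [  0.        ,   0.        ,   1.        ]]), 'T_tool_cam': array([[ 1.84738901e-04,  9.66210238e-01,  2.57755197e-01,
         6.96919897e-02],
       [ 9.99999944e-01, -2.50436692e-04,  2.22054128e-04,
        -4.91704351e-04],
       [ 2.79102330e-04,  2.57755141e-01, -9.66210230e-01,
        -1.53730895e-01],
       [ 0.00000000e+00,  0.00000000e+00,  0.00000000e+00,
         1.00000000e+00]])}
```

View pics/scene0.png

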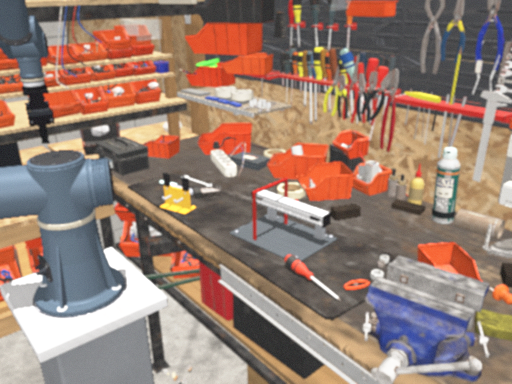

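```bash
python3 -c "
import cv2
a=cv2.imread('pics/top0.png'); cv2.imwrite('pics/top0b.png',cv2.resize(a,(768,576),interpolation=cv2.INTER_CUBIC))"
```

```text
(no output)
```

View pics/top0b.png

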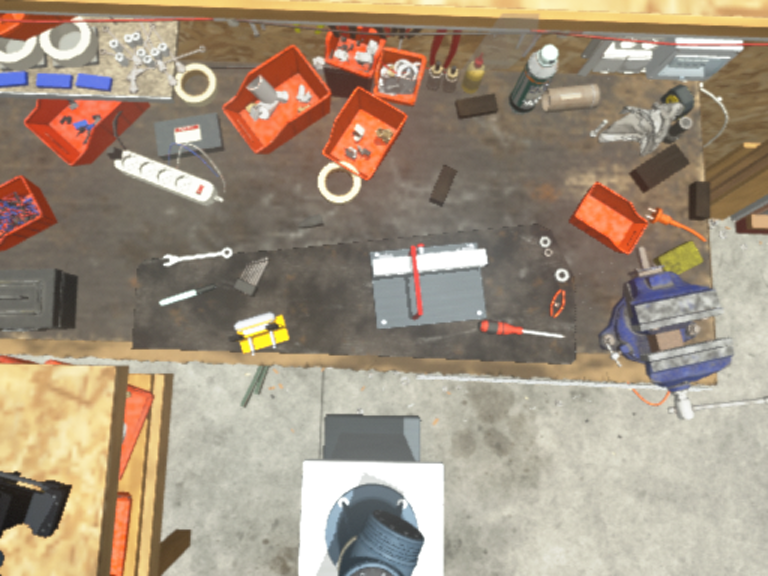

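The scene shows the hanger left of the rail, runner already facing away from the robot (+x), and the rail's open end on the left (+y). In the top view (1.5x), the hanger is at (262,333), the rail runs from (372,262) to (487,255), the spanner is at (197,257), the marker at (180,297), and the nuts at (545,242) and (562,275).

```bash
cat > h.py <<'E'
import numpy as np, cv2
from scipy.spatial.transform import Rotation as R
def ray(cal,uv,T=None):
    T=cal["world_from_camera"] if T is None else T
    K=cal["K"]; d=np.array([(uv[0]-K[0,2])/K[0,0],-(uv[1]-K[1,2])/K[1,1],-1])
    return T[:3,3],T[:3,:3]@d
def atz(cal,uv,z,T=None):
    o,d=ray(cal,uv,T); return o+d*(z-o[2])/d[2]
def proj(cal,P,T=None):
    T=cal["world_from_camera"] if T is None else T
    p=(np.atleast_2d(P)-T[:3,3])@T[:3,:3]; K=cal["K"]
    return np.c_[K[0,2]+K[0,0]*p[:,0]/-p[:,2],K[1,2]+K[1,1]*p[:,1]/p[:,2]]
def toolT(o):
    T=np.eye(4);T[:3,:3]=R.from_rotvec(o["tcp_rot"]).as_matrix();T[:3,3]=o["position"];return T
E
python3 - <<'E'
import cv2,numpy as np
from h import *
from plant import eyes
a=cv2.imread('pics/top0.png')
h=a[195:245,145:205]; r=a[155:225,240:335]
H=cv2.resize(h,None,fx=6,fy=6,interpolation=cv2.INTER_CUBIC); Rr=cv2.resize(r,None,fx=8,fy=8,interpolation=cv2.INTER_CUBIC)
cv2.imwrite('pics/rail.png',Rr); 
c=eyes.get_calibration("top")
for n,p,z in[("hanger",(262/1.5,333/1.5),.05),("footTL",(372/1.5,250/1.5),.006),("footBL",(377/1.5,329/1.5),.006),("footBR",(486/1.5,321/1.5),.006),("spanner",(197/1.5,257/1.5),0),("marker",(120,198),0)]: print(n,atz(c,p,z).round(3))
E
```

```text
hanger [0.432 0.256 0.05 ]
footTL [0.638 0.015 0.006]
footBL [ 0.45  -0.002  0.006]
footBR [ 0.475 -0.258  0.006]
spanner [0.61 0.43 0.  ]
marker [0.514 0.463 0.   ]
```

View pics/rail.png

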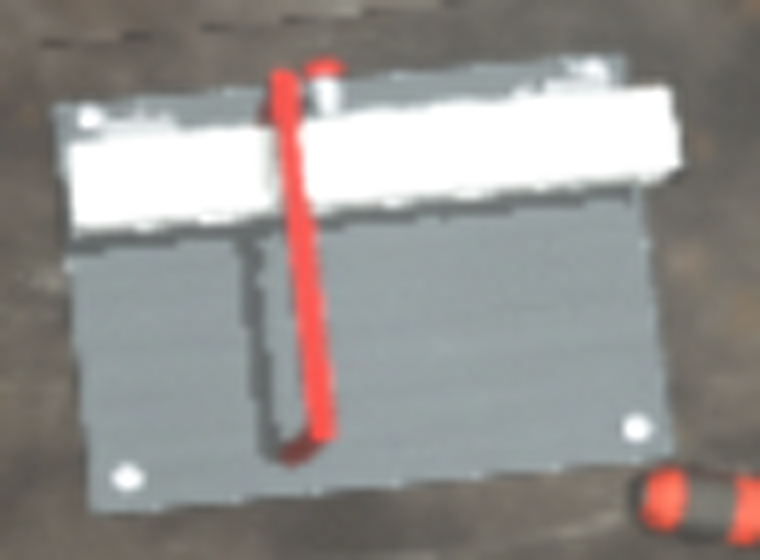

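The crop shows the foot plate corners at (55,105), (625,57), (675,457) and (92,512), and the rail's top corners at (68,145), (668,88), (680,180) and (77,230). The catch knob is at (322,70). Next I fit the rail pose to these points.

```bash
cat >> h.py <<'E'
from scipy.optimize import least_squares
def fit(cal,loc,uv,x0,T=None):
    loc=np.array(loc,float);uv=np.array(uv,float)
    def W(p): 
        c,s=np.cos(p[2]),np.sin(p[2]); return np.c_[p[0]+c*loc[:,0]-s*loc[:,1],p[1]+s*loc[:,0]+c*loc[:,1],loc[:,2]]
    f=lambda p:(proj(cal,W(p),T)-uv).ravel()
    r=least_squares(f,x0,loss='soft_l1',x_scale=[.01,.01,.1]); return r.x,f(r.x).reshape(-1,2).round(2)
E
python3 - <<'E'
from h import *
from plant import eyes
c=eyes.get_calibration("top")
pix=np.array([(55,105),(625,57),(675,457),(92,512),(68,145),(668,88),(680,180),(77,230)])
uv=(pix+.5)/8-.5+np.array([240,155])
loc=np.array([(70,5,6),(70,-255,6),(-115,-255,6),(-115,5,6),(33,0,98),(33,-250,98),(0,-250,98),(0,0,98)])/1e3
p,e=fit(c,loc,uv,[.55,0,0.05]); print(p,e.tolist())
k=np.array([322,70])/8+[240,155]
P=atz(c,k,.0815); cc,s=np.cos(p[2]),np.sin(p[2]); d=P[:2]-p[:2]; print("knob rail",cc*d[0]+s*d[1],-s*d[0]+cc*d[1])
# hanger yellow
a=cv2.imread('pics/top0.png'); hsv=cv2.cvtColor(a,cv2.COLOR_BGR2HSV)
m=cv2.inRange(hsv,(22,120,120),(35,255,255)); m[:195]=0;m[245:]=0;m[:,:145]=0;m[:,205:]=0
ys,xs=np.nonzero(m); r=cv2.minAreaRect(np.c_[xs,ys].astype(np.float32)); print(r)
print([atz(c,q,.04).round(3).tolist() for q in cv2.boxPoints(r)])
E
```

```text
[0.56538992 0.00871771 0.11875551] [[-0.44, -0.09], [0.17, -0.48], [0.15, 0.61], [-0.28, 0.62], [0.34, 0.21], [0.09, 0.65], [-0.21, -1.13], [0.13, -0.6]]
knob rail 0.057549127823302126 -0.11018932998563168
((174.7216339111328, 222.47027587890625), (17.79219627380371, 32.7170524597168), 72.89727020263672)
[[0.442, 0.32, 0.04], [0.477, 0.216, 0.04], [0.42, 0.196, 0.04], [0.385, 0.299, 0.04]]
```

```bash
cat >> h.py <<'E'
def go(o,xyz,yaw):
    """shift (units 300mm) and turn (units 30deg) to bring TCP to xyz, tool down with tool y at world yaw (mod 180)"""
    T=toolT(o)[:3,:3]; y=np.arctan2(T[1,1],T[0,1]); d=(yaw-y+np.pi/2)%np.pi-np.pi/2
    c,s=np.cos(y+d),np.sin(y+d)
    G=np.c_[[s,-c,0],[c,s,0],[0,0,-1]]
    rv=R.from_matrix(T.T@G).as_rotvec()
    return (np.degrees(rv)/30).round(3).tolist(),((T.T@(np.array(xyz)-o["position"]))/.3).round(4).tolist()
E
```

>>> send_rows --steps '[[[0,0,1,-0.8,-0.6,0,1],[0,0,1,-0.8,-0.6,0,1],[0,0,1,-0.8,-0.6,0,1],[0,0,1,-0.8,-0.6,0,1],[0,0,1,-0.8,-0.6,0,1],[0,0,1,-0.8,-0.6,0,1],[0,0,1,-0.8,-0.6,0,1],[0,0,1,-0.8,-0.6,0,1],[0,0,1,-0.8,-0.6,0,1]]]'

```text
t: 0.85
position: [0.3359, 0.3773, 0.2304]
tcp_rot: [-1.16, -2.919, 0.001]
wrist_force: [-0.4, 0.5, 0.1]
grip_width: 0.0869
gripper_force: 0.0
```

```bash
python3 - <<'E'
from h import *
from plant import arm
o=arm.get_obs(); print(o["t"],o["position"],o["tcp_rot"]); print(go(o,[.432,.257,.225],.32))
E
```

```text
0.85 [0.33594438 0.3773144  0.23035979] [-1.16009151e+00 -2.91946832e+00  9.91507983e-04]Traceback (most recent call last):
  File "<stdin>", line 3, in <module>
  File "h.py", line 27, in go
    rv=R.from_matrix(T.T@G).as_rotvec()
       ~~~~~~~~~~~~~^^^^^^^
  File "scipy/spatial/transform/_rotation.pyx", line 1143, in scipy.spatial.transform._rotation.Rotation.from_matrix
ValueError: Non-positive determinant (left-handed or null coordinate frame) in rotation matrix 0: [[-8.80285522e-01 -4.74444280e-01  1.59764678e-04]
 [-4.74444109e-01  8.80285413e-01  6.15753939e-04]
 [ 4.32779449e-04 -4.66239867e-04  9.99999798e-01]].
```

```bash
sed -i 's/\[s,-c,0\]/[-s,c,0]/' h.py; python3 - <<'E'
from h import *
from plant import arm
o=arm.get_obs(); print(go(o,[.432,.257,.225],.32))
E
```

```text
([-0.001, 0.001, 0.944], [-0.5081, -0.0719, 0.018])
```

>>> send_rows --steps '[[[0,0,0.944,-0.508,-0.072,0.018,1],[0,0,0.944,-0.508,-0.072,0.018,1],[0,0,0.944,-0.508,-0.072,0.018,1],[0,0,0.944,-0.508,-0.072,0.018,1],[0,0,0.944,-0.508,-0.072,0.018,1],[0,0,0.944,-0.508,-0.072,0.018,1],[0,0,0.944,-0.508,-0.072,0.018,1]]]'

```text
t: 1.43
position: [0.4297, 0.2606, 0.2248]
tcp_rot: [-1.829, -2.552, 0.001]
wrist_force: [0.1, -0.6, -0.3]
grip_width: 0.0868
gripper_force: 0.0
```

```bash
python3 - <<'E'
from h import *
from plant import arm,eyes
import json
o=arm.get_obs(); print(o["t"],o["position"],o["tcp_rot"]); im=eyes.get_image("wrist")
cv2.imwrite('pics/w1.png',cv2.resize(im[:,:,::-1],None,fx=1.5,fy=1.5,interpolation=cv2.INTER_CUBIC))
np.save('w1.npy',toolT(o))
E
```

```text
1.4333 [0.4296968  0.26064669 0.22484459] [-1.82925766e+00 -2.55216869e+00  9.27057824e-04]
```

View pics/w1.png

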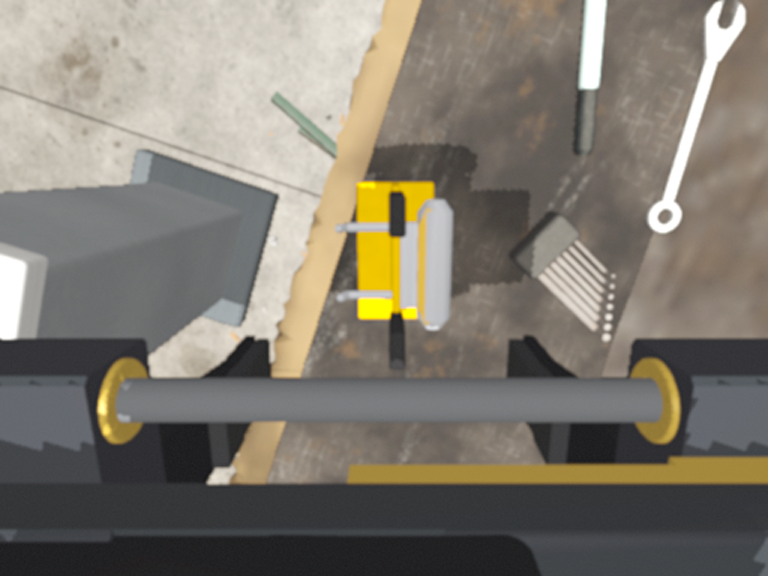

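The wrist view shows the hanger square to the tool: shelf corners at (358,182), (434,182) and (358,319), trailing ear from (397,193) and leading ear down to (397,367).

```bash
python3 - <<'E'
from h import *
from plant import eyes
c=eyes.get_calibration("wrist"); T=np.load('w1.npy')@c["T_tool_cam"]
pix=np.array([(358,181.5),(434.5,181.5),(358,319),(397.5,193),(397.5,368)])
uv=(pix+.5)/1.5-.5
loc=np.array([(-30,55,6),(30,55,6),(-30,-55,6),(0,52,116.5),(0,-52,116.5)])/1e3
p,e=fit(c,loc,uv,[.432,.257,.32],T); print(p,e.tolist())
p2,e2=fit(c,loc[:3],uv[:3],p,T); print(p2)
cc,s=np.cos(p[2]),np.sin(p[2])
print("trail ear",p[0]-s*.04,p[1]+cc*.04)
ct=eyes.get_calibration("top")
W=lambda l:[p[0]+cc*l[0]-s*l[1],p[1]+s*l[0]+cc*l[1],l[2]]
a=cv2.imread('pics/top0.png'); print(proj(ct,[W(l) for l in loc]).round(1).tolist())
E
```

```text
[0.43343185 0.26577343 0.32702284] [[-1.08, -0.16], [0.07, -0.15], [0.46, -0.76], [0.41, -0.06], [-0.21, 1.32]]
[0.43363053 0.26537718 0.32072987]
trail ear 0.4205828438685389 0.30365354067527256
[[161.5, 235.2], [156.9, 218.6], [192.1, 225.7], [151.5, 225.5], [183.2, 215.8]]
```

```bash
python3 - <<'E'
from h import *
from plant import arm
o=arm.get_obs(); print(go(o,[.4206,.3035,.20],.323),go(o,[.4206,.3035,.0935],.323))
E
```

```text
([-0.002, -0.001, 0.009], [0.1439, 0.0179, 0.0831]) ([-0.002, -0.001, 0.009], [0.1437, 0.0183, 0.4381])
```

>>> send_rows --steps '[[[0,0,0.009,0.144,0.018,0.083,0.3],[0,0,0.009,0.144,0.018,0.16,0.3],[0,0,0.009,0.144,0.018,0.26,0.3],[0,0,0.009,0.144,0.018,0.34,0.3],[0,0,0.009,0.144,0.018,0.4,0.3],[0,0,0.009,0.144,0.018,0.438,0.3],[0,0,0.009,0.144,0.018,0.438,0.3],[0,0,0.009,0.144,0.018,0.438,0.3]]]'

```text
t: 2.15
position: [0.4208, 0.3033, 0.0934]
tcp_rot: [-1.834, -2.549, 0.002]
wrist_force: [0.9, -0.4, 0.1]
grip_width: 0.0571
gripper_force: 0.0
```

```bash
python3 - <<'E'
from h import *
from plant import arm,eyes
o=arm.get_obs(); print(o["t"],o["position"],o["tcp_rot"],o["grip_width"],o["wrist_force"]); print(go(o,[.4206,.3035,.0935],.323))
im=eyes.get_image("wrist")
cv2.imwrite('pics/w2.png',cv2.resize(im[:,:,::-1],None,fx=1.5,fy=1.5,interpolation=cv2.INTER_CUBIC))
E
```

```text
2.15 [0.42077757 0.303253   0.09337724] [-1.83446459e+00 -2.54902669e+00  2.13039250e-03] 0.057093422913703964 [ 0.8835807  -0.42904469  0.05474144]
([-0.003, -0.0, 0.0], [0.001, -0.0003, -0.0004])
```

View pics/w2.png

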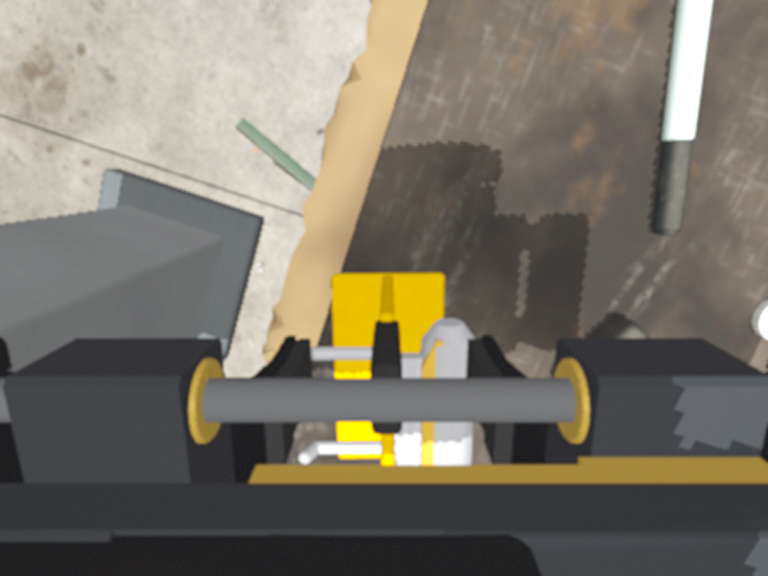

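The ear stands between the open fingers (ear at column 386, fingers at about 300 and 480). Shelf corners are at (332,272) and (444,272), and the ear's end is at (386,321). I close on it and refine the hanger pose.

>>> send_rows --force 55 --steps '[[[0,0,0,0,0,0,-1],[0,0,0,0,0,0,-1],[0,0,0,0,0,0,-1],[0,0,0,0,0,0,-1],[0,0,0,0,0,0,-1],[0,0,0,0,0,0,-1],[0,0,0,0,0,0,-1],[0,0,0,0,0,0,-1]]]'

```text
t: 2.87
position: [0.422, 0.302, 0.0938]
tcp_rot: [-1.839, -2.547, 0.001]
wrist_force: [-0.7, -0.3, 0.0]
grip_width: 0.0112
gripper_force: 0.5
```

```bash
python3 - <<'E'
from h import *
from plant import arm,eyes
o=arm.get_obs(); print(o["t"],o["position"],o["tcp_rot"],o["grip_width"],o["gripper_force"],o["wrist_force"])
c=eyes.get_calibration("wrist"); T=toolT(o)@c["T_tool_cam"]
uv=(np.array([(332,272),(444.5,272),(386,320)])+.5)/1.5-.5
loc=np.array([(-30,55,6),(30,55,6),(0,52,116.5)])/1e3
p,e=fit(c,loc,uv,[.433,.265,.323],T); print(p,e.tolist()); cc,s=np.cos(p[2]),np.sin(p[2])
print("trail ear",p[0]-s*.04,p[1]+cc*.04)
E
```

```text
2.8667 [0.42203896 0.30201238 0.09376583] [-1.83859431e+00 -2.54705904e+00  5.83474321e-04] 0.011244041795793584 0.4676247015595436 [-0.66684418 -0.27897466  0.03711054]
[0.43331626 0.26604018 0.31771709] [[-1.39, -1.52], [0.28, -1.31], [0.32, 25.47]]
trail ear 0.4208203141968767 0.3040382236678848
```

>>> send_rows --force 55 --steps '[[[0,0,0,0,0,0,-1],[0,0,0,0,0,0,-1],[0,0,0,0,0,0,-1],[0,0,0,0,0,-0.05,-1],[0,0,0,0,0,-0.11,-1],[0,0,0,0,0,-0.167,-1],[0,0,0,0,0,-0.167,-1]]]'

```text
t: 3.45
position: [0.424, 0.303, 0.1462]
tcp_rot: [1.837, 2.545, 0.008]
wrist_force: [0.5, 0.9, -2.4]
grip_width: 0.0096
gripper_force: 54.9
```

```bash
python3 - <<'E'
from h import *
from plant import arm,eyes
o=arm.get_obs(); print(o["t"],o["position"],o["tcp_rot"],o["grip_width"],o["gripper_force"],o["wrist_force"],o["wrist_torque"])
print(go(o,[.5436,.1068,.13],.1188),go(o,[.5436,.1068,.1203],.1188))
im=eyes.get_image("scene"); cv2.imwrite("pics/s1.png",cv2.resize(im[150:250,130:290,::-1],None,fx=4,fy=4,interpolation=cv2.INTER_CUBIC))
E
```

```text
3.45 [0.42401546 0.30302906 0.1462207 ] [1.83675392 2.54504891 0.00802493] 0.009553356615371073 54.94209587574005 [ 0.49215987  0.87147305 -2.41150358] [0.04801571 0.04117918 0.02681875]
([0.011, -0.002, 0.385], [-0.7464, 0.1719, 0.0546]) ([0.011, -0.002, 0.385], [-0.7464, 0.1717, 0.087])
```

View pics/s1.png

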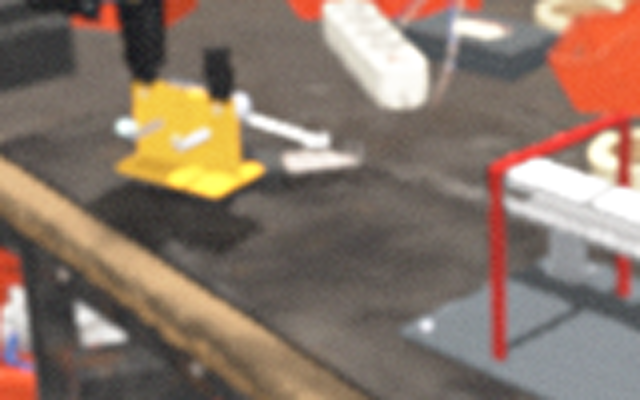

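The hanger hangs level from its trailing ear (ear at (145,60) in the crop). Now I go to the pre-entry pose.

>>> send_rows --steps '[[[0,0,0.08,-0.1,0.02,0,-1],[0,0,0.15,-0.2,0.045,0,-1],[0,0,0.22,-0.3,0.07,0,-1],[0,0,0.29,-0.4,0.095,0.01,-1],[0,0,0.36,-0.5,0.12,0.03,-1],[0.01,0,0.385,-0.6,0.14,0.05,-1],[0.011,0,0.385,-0.68,0.157,0.07,-1],[0.011,0,0.385,-0.72,0.166,0.087,-1],[0.011,0,0.385,-0.746,0.172,0.087,-1],[0.011,0,0.385,-0.746,0.172,0.087,-1],[0.011,0,0.385,-0.746,0.172,0.087,-1]]]'

```text
t: 4.42
position: [0.5406, 0.1066, 0.1172]
tcp_rot: [-2.082, -2.345, 0.009]
wrist_force: [-0.2, 0.1, -2.3]
grip_width: 0.0097
gripper_force: 55.0
```

```bash
python3 - <<'E'
from h import *
from plant import arm,eyes
o=arm.get_obs(); print(o["t"],o["position"],o["tcp_rot"],o["grip_width"],o["gripper_force"],o["wrist_force"],o["wrist_torque"])
print(go(o,[.5436,.1068,.1203],.1188))
c,s=np.cos(.1188),np.sin(.1188); d=o["position"][:2]-[.5654,.0087]; print("ear in rail",c*d[0]+s*d[1],-s*d[0]+c*d[1])
t=eyes.get_image("top"); w=eyes.get_image("scene")
cv2.imwrite('pics/t2raw.png',t[:,:,::-1]);cv2.imwrite('pics/s2raw.png',w[:,:,::-1])
A=cv2.resize(t[145:225,195:295,::-1],None,fx=5,fy=5,interpolation=cv2.INTER_CUBIC)  # 500x400
B=cv2.resize(w[165:265,205:265,::-1],None,fx=4,fy=4,interpolation=cv2.INTER_CUBIC) #240x400
cv2.imwrite('pics/c2.png',np.hstack([A,B]))
E
```

```text
4.4167 [0.54064052 0.10660822 0.11724245] [-2.08233352 -2.34525294  0.00870023] 0.009732841122089948 54.98190798796713 [-0.2275075   0.06900355 -2.33060288] [ 0.03920004  0.07334978 -0.0288073 ]
([-0.015, -0.001, -0.0], [-0.0005, 0.0098, -0.0103])
ear in rail -0.01298081139067762 0.1001526340829512
```

View pics/c2.png

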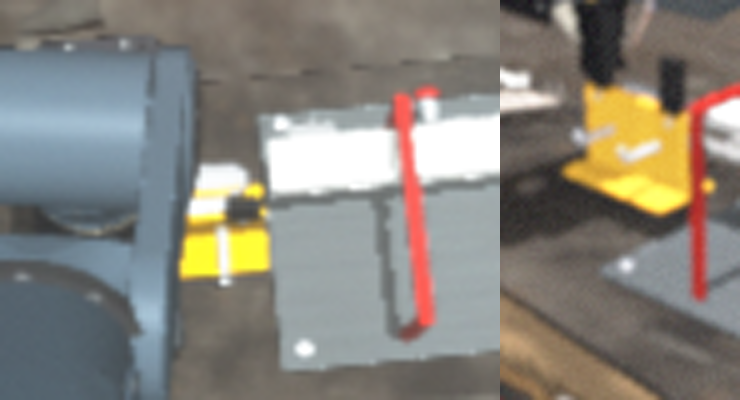

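The top crop shows the leading ear's top at about (242,208), the runner's end at (245,180), and the rail mouth at about (267,165).

```bash
cat >> h.py <<'E'
RA=np.array([.5654,.0087]); YAW=.1188
def torail(P):
    c,s=np.cos(YAW),np.sin(YAW); d=np.array(P)[:2]-RA; return np.array([c*d[0]+s*d[1],-s*d[0]+c*d[1]])
def fromrail(x,y):
    c,s=np.cos(YAW),np.sin(YAW); return RA+np.array([c*x-s*y,s*x+c*y])
E
python3 - <<'E'
from h import *
from plant import arm,eyes
c=eyes.get_calibration("top")
a=cv2.imread('pics/t2raw.png'); g=a[178:196,236:256].max(axis=2); print(g)
m=(g<60).astype(float); ys,xs=np.nonzero(m); px=np.array([xs.mean()+236,ys.mean()+178]); print(px,torail(atz(c,px,.14)))
print("expected px of ear top",proj(c,[*fromrail(-.013,.0202),.140]),proj(c,[*fromrail(-.010,.0202),.140]))
E
```

```text
[[223 221 223 226 230 231 206 159 125 114 113 106 161 254 255 255 255 255
  255 255]
 [246 248 247 248 248 249 245 231 166 123 117 106 150 253 255 255 255 255
  255 255]
 [252 253 253 253 252 252 250 245 184 132 120 105 146 252 255 255 255 255
  255 255]
 [253 252 252 252 251 251 250 242 201 176 169 126 134 242 255 255 255 255
  255 255]
 [252 253 254 254 254 252 250 237 241 251 252 197 136 234 255 255 255 254
  253 248]
 [255 255 255 255 250 231 215 209 253 255 255 220 130 186 204 213 207 201
  198 190]
 [251 251 252 245 187 135 128 130 167 173 206 152 117 157 145 134 133 127
  127 121]
 [255 255 254 238 148  95  91  92  92  91 106 113 110 119 114 113 114 121
  124 123]
 [254 254 254 234 139  90  84  84  84  84 103 166 146 124 123 123 127 152
  162 164]
 [252 252 253 221 116  79  74  73  73  74 112 229 207 168 163 163 163 167
  167 167]
 [255 255 255 235 133  85  80  82  86  87 105 167 186 177 168 167 167 168
  166 167]
 [217 200 198 175 129 113 117 128 134 135 149 156 147 159 166 165 166 165
  167 167]
 [170 172 192 211 182 164 162 165 180 184 187 179 146 156 166 166 167 170
  169 168]
 [201 206 221 242 232 226 226 229 246 250 250 244 187 158 167 168 166 166
  166 166]
 [254 254 246 252 255 255 255 255 255 255 255 255 230 160 165 165 167 165
  165 166]
 [255 255 251 252 254 255 255 255 255 255 255 255 232 161 166 168 167 168
  168 168]
 [255 255 250 252 253 255 255 255 255 255 255 255 232 161 167 167 168 167
  169 168]
 [255 255 250 252 251 255 255 255 255 255 255 255 233 165 167 169 168 168
  169 168]]
[nan nan] [nan nan]
expected px of ear top [[243.426754   185.25676106]] [[243.34167534 184.32500857]]<stdin>:5: RuntimeWarning: Mean of empty slice.
  ret = ret.dtype.type(ret / rcount)
```

The top picture agrees with the measured TCP within about 1 mm: ear at rail x of about -13 to -14. I correct +3 mm in x and +3 mm in z and enter slowly.

>>> send_rows --steps '[[[-0.015,0,0,0,0.01,-0.01,-1],[-0.015,0,0,0,0.011,-0.01,-1],[-0.015,0,0,0,0.011,-0.01,-1],[-0.015,0,0,-0.015,0.011,-0.01,-1],[-0.015,0,0,-0.03,0.011,-0.01,-1],[-0.015,0,0,-0.045,0.011,-0.01,-1],[-0.015,0,0,-0.06,0.011,-0.01,-1],[-0.015,0,0,-0.07,0.011,-0.01,-1],[-0.015,0,0,-0.07,0.011,-0.01,-1]]]'

```text
t: 5.27
position: [0.5476, 0.0845, 0.1207]
tcp_rot: [2.086, 2.347, 0.002]
wrist_force: [-0.1, -0.2, -2.7]
grip_width: 0.0096
gripper_force: 55.0
```

```bash
cat >> h.py <<'E'
def rep(o):
    T=toolT(o)[:3,:3]
    print("t",round(o["t"],2),"railxy",torail(o["position"]).round(4),"z",o["position"][2].round(4),"Ftool",(T.T@o["wrist_force"]).round(1),"Mtool",(T.T@o["wrist_torque"]).round(2),"grip",o["grip_width"].round(4),round(o["gripper_force"],1),"tilt/yaw",go(o,o["position"],YAW)[0])
E
python3 - <<'E'
from h import *
from plant import arm
rep(arm.get_obs())
E
```

```text
Traceback (most recent call last):
  File "h.py", line 36, in rep
    print("t",round(o["t"],2),"railxy",torail(o["position"]).round(4),"z",o["position"][2].round(4),"Ftool",(T.T@o["wrist_force"]).round(1),"Mtool",(T.T@o["wrist_torque"]).round(2),"grip",o["grip_width"].round(4),round(o["gripper_force"],1),"tilt/yaw",go(o,o["position"],YAW)[0])
                                                                                                                                                                                            ^^^^^^^^^^^^^^^^^^^^^
AttributeError: 'float' object has no attribute 'round'
```

```bash
sed -i 's/o\["grip_width"\].round(4)/round(o["grip_width"],4)/' h.py; python3 - <<'E'
from h import *
from plant import arm
rep(arm.get_obs())
E
```

```text
t 5.27 railxy [-0.0087  0.0774] z 0.1207 Ftool [-0.2 -0.2  2.7] Mtool [ 0.07  0.07 -0.02] grip 0.0096 55.0 tilt/yaw [0.004, 0.002, -0.002]
```

>>> send_rows --steps '[[[0,0,0,-0.015,-0.002,0,-1],[0,0,0,-0.03,-0.003,0,-1],[0,0,0,-0.045,-0.003,0,-1],[0,0,0,-0.06,-0.003,0,-1],[0,0,0,-0.075,-0.003,0,-1],[0,0,0,-0.075,-0.003,0,-1]]]'

```text
t: 5.77
position: [0.5495, 0.0621, 0.1208]
tcp_rot: [2.085, 2.347, 0.002]
wrist_force: [0.0, 0.2, -3.3]
grip_width: 0.0096
gripper_force: 55.0
```

```bash
python3 - <<'E'
from h import *
from plant import arm,eyes
rep(arm.get_obs())
E
```

```text
t 5.77 railxy [-0.0094  0.0549] z 0.1208 Ftool [0.2 0.  3.3] Mtool [ 0.07  0.03 -0.02] grip 0.0096 55.0 tilt/yaw [0.005, 0.002, -0.002]
```

>>> send_rows --steps '[[[0,0,0,-0.02,0,0,-1],[0,0,0,-0.04,0,0,-1],[0,0,0,-0.06,0,0,-1],[0,0,0,-0.08,0,0,-1],[0,0,0,-0.1,0,0,-1],[0,0,0,-0.12,0,0,-1],[0,0,0,-0.14,0,0,-1],[0,0,0,-0.16,0,0,-1],[0,0,0,-0.18,0,0,-1],[0,0,0,-0.2,0,0,-1],[0,0,0,-0.2,0,0,-1]]]'

```text
t: 6.68
position: [0.5568, 0.0022, 0.1208]
tcp_rot: [2.085, 2.346, 0.002]
wrist_force: [-0.2, -0.3, -2.4]
grip_width: 0.0097
gripper_force: 55.0
```

```bash
python3 - <<'E'
from h import *
from plant import arm,eyes
rep(arm.get_obs())
E
```

```text
t 6.68 railxy [-0.0093 -0.0054] z 0.1208 Ftool [-0.3 -0.3  2.4] Mtool [ 0.06  0.02 -0.04] grip 0.0097 55.0 tilt/yaw [0.005, 0.002, -0.002]
```

>>> send_rows --steps '[[[0,0,0,-0.015,0,0,-1],[0,0,0,-0.03,0,0,-1],[0,0,0,-0.045,0,0,-1],[0,0,0,-0.06,0,0,-1],[0,0,0,-0.075,0,0,-1],[0,0,0,-0.09,0,0,-1],[0,0,0,-0.105,0,0,-1]]]'

```text
t: 7.27
position: [0.5591, -0.0271, 0.1205]
tcp_rot: [-2.086, -2.348, -0.002]
wrist_force: [-1.6, 3.5, -1.6]
grip_width: 0.0096
gripper_force: 55.0
```

```bash
python3 - <<'E'
from h import *
from plant import arm,eyes
rep(arm.get_obs())
E
```

```text
t 7.27 railxy [-0.0105 -0.0348] z 0.1205 Ftool [ 3.6 -1.2  1.6] Mtool [ 0.21  0.86 -0.01] grip 0.0096 55.0 tilt/yaw [0.0, -0.004, -0.001]
```

>>> send_rows --steps '[[[0,0,0,-0.012,0,0,-1],[0,0,0,-0.024,0,0,-1],[0,0,0,-0.036,0,0,-1],[0,0,0,-0.048,0,0,-1],[0,0,0,-0.06,0,0,-1],[0,0,0,-0.07,0,0,-1],[0,0,0,-0.07,0,0,-1]]]'

```text
t: 7.85
position: [0.5624, -0.0499, 0.1207]
tcp_rot: [2.084, 2.347, -0.001]
wrist_force: [-2.2, -1.7, -3.4]
grip_width: 0.0096
gripper_force: 55.0
```

```bash
python3 - <<'E'
from h import *
from plant import arm,eyes
rep(arm.get_obs())
t=eyes.get_image("top"); w=eyes.get_image("scene")
A=cv2.resize(t[145:225,235:335,::-1],None,fx=5,fy=5,interpolation=cv2.INTER_CUBIC)
B=cv2.resize(w[165:265,235:295,::-1],None,fx=4,fy=4,interpolation=cv2.INTER_CUBIC)
cv2.imwrite('pics/c3.png',np.hstack([A,B]))
E
```

```text
t 7.85 railxy [-0.0099 -0.0579] z 0.1207 Ftool [-1.4 -2.4  3.4] Mtool [ 0.72 -0.19  0.15] grip 0.0096 55.0 tilt/yaw [0.003, 0.004, -0.0]
```

View pics/c3.png

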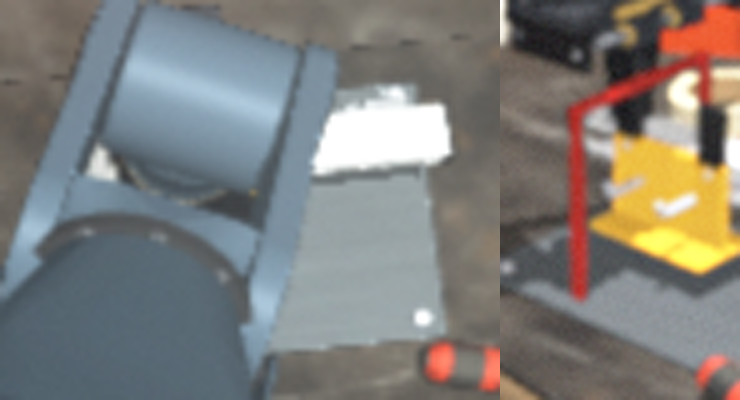

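The hanger is in the rail: in the scene crop the leading ear (710,120) is past the portal and the gripper is on the trailing ear (630,90) before it. I release, lift over the portal and go to the leading ear.

>>> send_rows --steps '[[[0,0,0,0,0,0,0],[0,0,0,0,0,0,0],[0,0,0,0,0,0,0],[0,0,0,0,0,0,0],[0,0,0,0,0,0,0],[0,0,0,0,0,0,0],[0,0,0,0,0,-0.1,0],[0,0,0,0,0,-0.2,0],[0,0,0,0,0,-0.267,0],[0,0,0,0,0,-0.267,0],[0,0,0,-0.09,0,-0.267,0],[0,0,0,-0.18,0,-0.267,0],[0,0,0,-0.267,0,-0.267,0],[0,0,0,-0.267,0,-0.267,0]]]'

```text
t: 9.12
position: [0.5732, -0.1328, 0.2006]
tcp_rot: [2.085, 2.342, 0.001]
wrist_force: [0.5, -0.8, -1.1]
grip_width: 0.0434
gripper_force: 0.0
```

```bash
python3 - <<'E'
from h import *
from plant import arm,eyes
o=arm.get_obs(); rep(o); print(go(o,[*fromrail(-.0099,-.138),.1192],YAW))
im=eyes.get_image("wrist"); cv2.imwrite('pics/w4.png',cv2.resize(im[:,:,::-1],None,fx=1.5,fy=1.5,interpolation=cv2.INTER_CUBIC))
E
```

```text
t 9.12 railxy [-0.0091 -0.1414] z 0.2006 Ftool [-0.8  0.4  1.1] Mtool [ 0.06 -0.02  0.03] grip 0.0434 0.0 tilt/yaw [0.008, 0.008, -0.006]
([0.008, 0.008, -0.006], [0.0123, -0.0039, 0.2714])
```

View pics/w4.png

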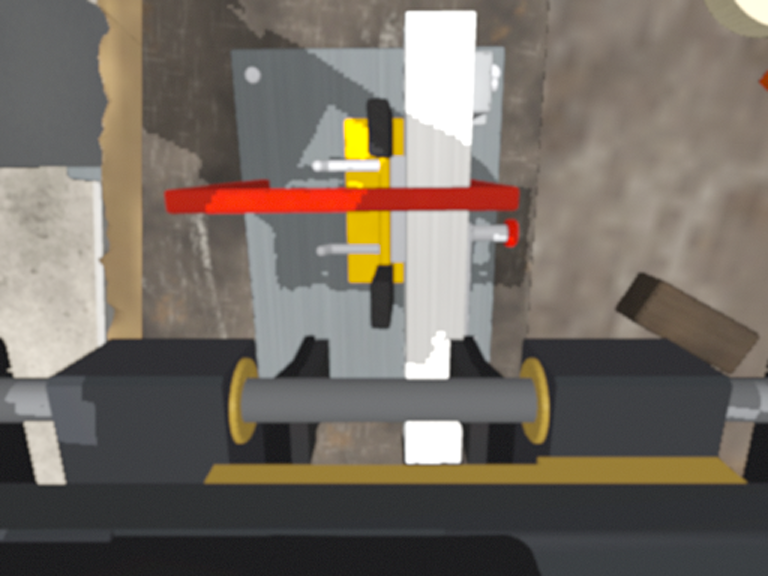

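The wrist view shows the hanger under the portal. The leading ear ends at (382,328), the trailing ear at (379,157), the portal bar is at row 200, and the catch knob at (513,233).

```bash
python3 - <<'E'
from h import *
from plant import arm,eyes
o=arm.get_obs(); c=eyes.get_calibration("wrist"); T=toolT(o)@c["T_tool_cam"]
f=lambda p,z:torail(atz(c,(np.array(p)+.5)/1.5-.5,z,T)).round(4)
print("lead end",f((382,328),.1415),"trail near end",f((379.5,157),.1415),"bar",f((380,187.5),.158),f((380,212.5),.15),"knob",f((513,233),.0815),"rail end",f((440,11),.098))
E
```

```text
lead end [-0.0124 -0.1436] trail near end [-0.013  -0.0656] bar [-0.0126 -0.0777] [-0.0128 -0.0885] knob [ 0.0629 -0.1069] rail end [0.0161 0.0029]
```

>>> send_rows --steps '[[[0.008,0.008,-0.006,0.025,-0.008,0,0],[0.008,0.008,-0.006,0.025,-0.008,0.08,0],[0.008,0.008,-0.006,0.025,-0.008,0.16,0],[0.008,0.008,-0.006,0.025,-0.008,0.23,0],[0.008,0.008,-0.006,0.025,-0.008,0.27,0],[0.008,0.008,-0.006,0.025,-0.008,0.27,0],[0.008,0.008,-0.006,0.025,-0.008,0.27,0],[0.008,0.008,-0.006,0.025,-0.008,0.27,-1],[0.008,0.008,-0.006,0.025,-0.008,0.27,-1],[0.008,0.008,-0.006,0.025,-0.008,0.27,-1],[0.008,0.008,-0.006,0.025,-0.008,0.27,-1],[0.008,0.008,-0.006,0.025,-0.008,0.27,-1],[0.008,0.008,-0.006,0.025,-0.008,0.27,-1],[0.008,0.008,-0.006,0.025,-0.008,0.27,-1],[0.008,0.008,-0.006,0.025,-0.008,0.27,-1],[0.008,0.008,-0.006,0.025,-0.008,0.27,-1],[0.008,0.008,-0.006,0.025,-0.008,0.27,-1]]]' --force 40

```text
t: 10.58
position: [0.5699, -0.1214, 0.1206]
tcp_rot: [-2.081, -2.351, -0.003]
wrist_force: [2.5, 0.2, 4.3]
grip_width: 0.0101
gripper_force: 39.7
```

```bash
python3 - <<'E'
from h import *
from plant import arm,eyes
o=arm.get_obs(); rep(o); print(go(o,[*fromrail(-.0099,-.170),.1205],YAW))
E
```

```text
t 10.58 railxy [-0.0109 -0.1297] z 0.1206 Ftool [-0.1  2.5 -4.3] Mtool [-0.48  0.1  -0.06] grip 0.0101 39.7 tilt/yaw [0.001, -0.005, 0.006]
([0.001, -0.005, 0.006], [-0.1344, 0.0031, 0.0])
```

>>> send_rows --steps '[[[0,0,0,-0.01,0.001,-0.003,-1],[0,0,0,-0.025,0.002,-0.003,-1],[0,0,0,-0.04,0.002,-0.003,-1],[0,0,0,-0.055,0.002,-0.003,-1],[0,0,0,-0.07,0.002,-0.003,-1],[0,0,0,-0.085,0.002,-0.003,-1],[0,0,0,-0.1,0.002,-0.003,-1],[0,0,0,-0.115,0.002,-0.003,-1],[0,0,0,-0.13,0.002,-0.003,-1],[0,0,0,-0.145,0.002,-0.003,-1],[0,0,0,-0.145,0.002,-0.003,-1]]]'

```text
t: 11.5
position: [0.5753, -0.1634, 0.1206]
tcp_rot: [-2.08, -2.349, -0.005]
wrist_force: [2.9, 2.3, 2.4]
grip_width: 0.0094
gripper_force: 39.7
```

```bash
python3 - <<'E'
from h import *
from plant import arm,eyes
o=arm.get_obs(); rep(o)
E
```

```text
t 11.5 railxy [-0.0105 -0.1721] z 0.1206 Ftool [ 2.   3.1 -2.4] Mtool [-0.75  0.42 -0.15] grip 0.0094 39.7 tilt/yaw [-0.001, -0.01, 0.005]
```

>>> send_rows --steps '[[[0,0,0,-0.006,0,-0.001,-1],[0,0,0,-0.012,0,-0.001,-1],[0,0,0,-0.018,0,-0.001,-1],[0,0,0,-0.024,0,-0.001,-1],[0,0,0,-0.03,0,-0.001,-1],[0,0,0,-0.036,0,-0.001,-1],[0,0,0,-0.042,0,-0.001,-1],[0,0,0,-0.042,0,-0.001,-1]]]'

```text
t: 12.17
position: [0.577, -0.1768, 0.1209]
tcp_rot: [-2.08, -2.351, -0.002]
wrist_force: [4.3, 1.9, -1.1]
grip_width: 0.0097
gripper_force: 39.7
```

```bash
python3 - <<'E'
from h import *
from plant import arm,eyes
o=arm.get_obs(); rep(o)
E
```

```text
t 12.17 railxy [-0.0105 -0.1856] z 0.1209 Ftool [1.4 4.5 1.1] Mtool [-0.84  0.29 -0.02] grip 0.0097 39.7 tilt/yaw [-0.001, -0.005, 0.006]
```

>>> send_rows --steps '[[[0,0,0,-0.004,0,0,-1],[0,0,0,-0.008,0,0,-1],[0,0,0,-0.012,0,0,-1],[0,0,0,-0.016,0,0,-1],[0,0,0,-0.016,0,0,-1]]]'

```text
t: 12.58
position: [0.5774, -0.1814, 0.1208]
tcp_rot: [-2.081, -2.349, -0.003]
wrist_force: [4.8, 1.6, -1.1]
grip_width: 0.0098
gripper_force: 39.7
```

```bash
python3 - <<'E'
from h import *
from plant import arm,eyes
o=arm.get_obs(); rep(o)
E
```

```text
t 12.58 railxy [-0.0106 -0.1902] z 0.1208 Ftool [1.  5.  1.1] Mtool [-0.99  0.23  0.09] grip 0.0098 39.7 tilt/yaw [-0.001, -0.007, 0.004]
```

>>> send_rows --steps '[[[0,0,0,-0.004,0,0,-1],[0,0,0,-0.008,0,0,-1],[0,0,0,-0.012,0,0,-1],[0,0,0,-0.012,0,0,-1]]]'

```text
t: 12.92
position: [0.5778, -0.184, 0.1206]
tcp_rot: [-2.08, -2.348, -0.005]
wrist_force: [5.2, 3.0, -0.4]
grip_width: 0.0095
gripper_force: 39.7
```

```bash
python3 - <<'E'
from h import *
from plant import arm,eyes
o=arm.get_obs(); rep(o)
E
```

```text
t 12.92 railxy [-0.0105 -0.1928] z 0.1206 Ftool [2.3 5.5 0.4] Mtool [-1.08  0.62 -0.07] grip 0.0095 39.7 tilt/yaw [-0.001, -0.011, 0.004]
```

>>> send_rows --steps '[[[0,0,0,-0.004,0,0,-1],[0,0,0,-0.008,0,0,-1],[0,0,0,-0.012,0,0,-1],[0,0,0,-0.012,0,0,-1]]]'

```text
t: 13.25
position: [0.5778, -0.1848, 0.1204]
tcp_rot: [-2.078, -2.344, -0.01]
wrist_force: [5.3, 10.6, 0.9]
grip_width: 0.0098
gripper_force: 39.8
```

```bash
python3 - <<'E'
from h import *
from plant import arm,eyes
o=arm.get_obs(); rep(o)
E
```

```text
t 13.25 railxy [-0.0106 -0.1936] z 0.1204 Ftool [ 9.9  6.5 -0.8] Mtool [-1.47  1.79 -0.08] grip 0.0098 39.8 tilt/yaw [-0.002, -0.02, 0.003]
```

```bash
cat > knob.py <<'E'
from h import *
from plant import arm,eyes
o=arm.get_obs(); c=eyes.get_calibration("wrist"); T=toolT(o)@c["T_tool_cam"]
def knob(im,T):
    h=cv2.cvtColor(im,cv2.COLOR_RGB2HSV); m=cv2.inRange(h,(0,140,90),(10,255,255))|cv2.inRange(h,(170,140,90),(180,255,255))
    n,l,s,ce=cv2.connectedComponentsWithStats(m)
    for i in range(1,n):
        r=torail(atz(c,ce[i],.0815,T))
        if s[i,4]>8 and abs(r[0]-.06)<.03 and abs(r[1]+.108)<.03:
            x0,y0,w,hh,_=s[i]; print(ce[i].round(1),s[i],r.round(4),"x edges",torail(atz(c,(x0,ce[i][1]),.0815,T)).round(4),torail(atz(c,(x0+w,ce[i][1]),.0815,T)).round(4))
im=eyes.get_image("wrist"); rep(o); knob(im,T); cv2.imwrite(f'pics/k{o["t"]:.1f}.png',im[:,:,::-1])
E
python3 knob.py; python3 - <<'E'
from h import *
from plant import eyes
a=cv2.imread('pics/w4.png'); h=cv2.cvtColor(a,cv2.COLOR_BGR2HSV); m=cv2.inRange(h,(0,140,90),(10,255,255))|cv2.inRange(h,(170,140,90),(180,255,255)); ys,xs=np.nonzero(m[215:255,490:530]); print("w4 knob",xs.min()+490,xs.max()+490,ys.min()+215,ys.max()+215)
E
```

```text
t 13.25 railxy [-0.0106 -0.1936] z 0.1204 Ftool [ 9.9  6.5 -0.8] Mtool [-1.47  1.79 -0.08] grip 0.0098 39.8 tilt/yaw [-0.002, -0.02, 0.003]
[381.7  85.4] [371  71  19  29 339] [ 0.0609 -0.1093] x edges [ 0.0547 -0.1093] [ 0.0657 -0.1092]
w4 knob 504 518 218 247
```

```bash
python3 - <<'E'
from h import *
from plant import eyes
ct=eyes.get_calibration("top"); cs=eyes.get_calibration("scene")
K=[*fromrail(.057,-.110),.0815]
t=eyes.get_image("top")[:,:,::-1]; cv2.imwrite('pics/t5.png',t)
s=eyes.get_image("scene")[:,:,::-1]; cv2.imwrite('pics/s5.png',s)
for n,c,a,b in(("top",ct,cv2.imread('pics/top0.png'),t),("scene",cs,cv2.imread('pics/scene0.png'),s)):
    u,v=proj(c,K)[0].round().astype(int); print(n,u,v)
    for q in(a,b):
        r=q[v-7:v+8,u-6:u+7].astype(int); red=r[:,:,2]-r[:,:,:2].max(axis=2); print(np.clip(red,0,255))
# wrist profile along knob row
im=cv2.imread('pics/k13.2.png') if __import__('os').path.exists('pics/k13.2.png') else cv2.imread('pics/k13.3.png')
print(im[85,290:395].max(axis=1)); w4=cv2.imread('pics/w4.png'); print(w4[233,395:525].max(axis=1))
E
```

```text
top 280 164
[[  6   4   3   4   5   4   5   5   4   3   3   4   6]
 [  4   6   5   6   5   4   4   5   5   6   4   4   3]
 [  6   5   6   5   5   5   5   5   4   4   5   3   3]
 [  6   5   5   4   3   5   6   4   3   4   5   3   3]
 [  6   6   5   6   7  12  14  15   8   4   4   3   3]
 [  9  11   9  10  32  66  87  79  37  10   5   3   5]
 [ 46  51  32  30 106 142 143 145  97  25   4   2   2]
 [137 149 119  50  77  81  59  63  40   8   0   0   0]
 [144 157 146  65  16   0   0   0   0   0   0   0   0]
 [143 156 148  65   0   0   0   0   0   0   0   0   0]
 [146 157 151  73   3   0   0   0   0   0   0   0   0]
 [142 156 153  80   4   0   0   0   0   0   0   0   0]
 [134 154 151  81   3   0   0   0   0   0   0   0   0]
 [ 94 147 146  71   2   0   0   0   0   0   0   0   0]
 [ 54 136 138  44   1   0   0   0   0   0   0   0   0]]
[[  6   7   5   5   6   6   6   5   4   3   5   5   7]
 [  6   6   6   7   7   5   7   6   5   6   6   6   4]
 [  7   6   6   7   7   6   6   6   6   5   5   6   5]
 [  7   6   6   5   5   6   5   5   6   5   5   4   3]
 [  6   8   7   6   8  14  18  17   9   6 
[... 2290 characters left out ...]
 255 255 255 255 255 255 255 255 255
 255 255 255 255 255 255 255 255 255 255 255 255 255 255 228 181 197 245
 255 255 255 255 255 255 255 255 237 186 129 109 106 107 119]
[196 195 195 195 194 194 194 194 192 187 182 186 198 209 215 216 215 214
 214 213 213 214 216 217 217 216 216 216 217 217 216 216 214 213 213 213
 213 215 217 219 219 218 217 215 215 215 215 215 215 214 213 213 213 213
 212 212 212 213 215 217 217 216 214 213 213 213 214 216 217 217 214 208
 200 193 188 184 182 181 183 188 192 194 194 195 196 195 195 195 195 195
 195 195 195 194 195 194 195 196 202 209 213 216 214 208 202 197 196 196
 196 196 189 180 174 177 186 194 200 201 203 203 203 201 190 166 140 113
  96  90  84  80]
```

The catch knob in the fixed top view is back exactly where it was at the start, so the catch has snapped out. The force also rises against the stop at the predicted home position. I ease off, release and lift clear.

>>> send_rows --steps '[[[0,0,0,0.006,0.003,0,-1],[0,0,0,0.01,0.005,0,-1],[0,0,0,0.01,0.005,0,-1],[0,0,0,0.01,0.005,0,0],[0,0,0,0.01,0.005,0,0],[0,0,0,0.01,0.005,0,0],[0,0,0,0.01,0.005,0,0],[0,0,0,0.01,0.005,0,0],[0,0,0,0.01,0.005,0,0],[0,0,0,0.01,0.005,-0.1,0],[0,0,0,0.01,0.005,-0.2,0],[0,0,0,0.01,0.005,-0.3,0],[0,0,0,0.01,0.005,-0.4,0],[0,0,0,0.01,0.005,-0.4,0]]]'

```text
t: 14.57
position: [0.5825, -0.1877, 0.2477]
tcp_rot: [2.076, 2.346, 0.006]
wrist_force: [1.5, -0.3, 0.3]
grip_width: 0.0432
gripper_force: 0.0
```

```bash
python3 knob.py; python3 - <<'E'
from h import *
from plant import eyes
c=eyes.get_calibration("top"); t=eyes.get_image("top")[:,:,::-1]; s=eyes.get_image("scene")[:,:,::-1]
u,v=proj(c,[*fromrail(.057,-.110),.0815])[0].round().astype(int)
r=t[v-4:v+3,u-6:u+7].astype(int); print(np.clip(r[:,:,2]-r[:,:,:2].max(axis=2),0,255))
A=cv2.resize(t[145:225,235:335],None,fx=5,fy=5,interpolation=cv2.INTER_CUBIC)
B=cv2.resize(s[165:265,245:305],None,fx=4,fy=4,interpolation=cv2.INTER_CUBIC)
cv2.imwrite('pics/c6.png',np.hstack([A,B]))
E
```

```text
t 14.57 railxy [-0.0063 -0.1971] z 0.2477 Ftool [-0.5  1.5 -0.3] Mtool [-0.04 -0.14 -0.01] grip 0.0432 0.0 tilt/yaw [0.016, 0.008, 0.006]
[326.8  91. ] [323  83   8  17 104] [ 0.0607 -0.1095] x edges [ 0.0571 -0.1095] [ 0.0649 -0.1095]
[[  8   7   6   6   6   6   6   5   6   6   6   4   4]
 [  6   6   7   7   8  14  20  18  10   6   6   4   2]
 [ 11  13  11  14  39  78 104  95  46  13   6   5   3]
 [ 55  61  40  35 125 157 149 154 116  32   7   4   4]
 [149 158 132  60  89  88  61  69  49  12   0   0   0]
 [159 168 157  75  18   0   0   0   0   0   0   0   0]
 [158 168 157  75   0   0   0   0   0   0   0   0   0]]
```

View pics/c6.png

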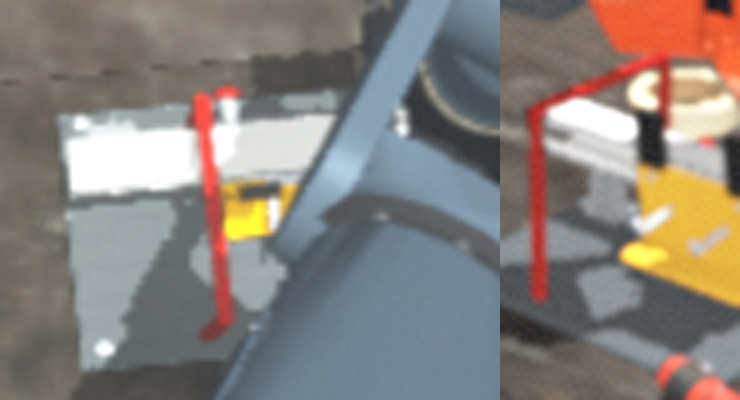

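```bash
ls pics | grep k1; python3 - <<'E'
from h import *
import glob
im=cv2.imread(sorted(glob.glob('pics/k1*'))[-1]); print(im[91,255:335].max(axis=1)); print(im[91,255:335,2]-im[91,255:335,1].astype(int))
w4=cv2.imread('pics/w4.png'); print(w4[233,455:525,2]-w4[233,455:525,1].astype(int))
E
```

```text
k13.2.png
k14.6.png
[ 40  79 131 164 174 175 174 182 196 190 178 196 215 221 220 220 218 221
 222 222 222 222 221 220 218 218 220 223 224 222 220 221 220 219 219 218
 217 216 218 223 229 241 255 255 255 255 255 255 255 255 255 255 255 255
 255 255 255 255 255 255 255 255 255 255 255 255 255 255 239 245 255 255
 255 255 255 225 167 127 121 122]
[  1  17  29  35  37  37  37  37  39  33  14   1   1   2   2   2   1   2
   1   1   2   1   1   1   1   2   1   1   1   1   1   2   2   1   2   2
   2   2   3   2   1   1   0   0   0   0   0   0   0  -1   0   0   0   0
   0   0   0   0   0   0   0   0   0   0   0   0   0   0   9  86 173 180
 185 199 189 127  55  12   9  10]
[  2   3   2   2   1   1   1   2   2   2   1   0   0   0  -1  -1   0  -1
  -1  -1  -1  -1  -1  -1  -1  -1  -1   0  -1  -1   0  -1  -1  -2  -2  -1
  -1  -2  -1   0  -1  -2  -1  -1  -2  -2  -1  -2  -2  -2   0  10  28  70
 121 156 176 177 177 177 173 162 136  96  59  25   8   5   5   6]
```

```bash
python3 - <<'E'
from h import *
from plant import arm,eyes
c=eyes.get_calibration("wrist"); Tc=c["T_tool_cam"]
def f(z0,pe,pk1,pk2):
    T=np.eye(4); T[:3,:3]=np.c_[[-np.sin(YAW),np.cos(YAW),0],[np.cos(YAW),np.sin(YAW),0],[0,0,-1]]; T[:3,3]=[.57,-.13,z0]; T=T@Tc
    e,a,b=[torail(atz(c,p,z,T))[0] for p,z in((pe,.098),(pk1,.0815),(pk2,.0815))]; print("knob inner/outer from rail front mm",1e3*(a-e),1e3*(b-e))
f(.2477,(265.5,91),(323.9,91),(330.7,91))
f(.2006,(405.5/1.5-.2,155),(508.4/1.5-.2,155),(518.3/1.5-.2,155))
E
```

```text
knob inner/outer from rail front mm 56.71111463037452 63.276063758877775
knob inner/outer from rail front mm 60.02665765155479 65.74520504652116
```

The knob stood about 3 mm further out while the runner pressed it and is now back at its starting place. The catch is out and the gripper is clear, so I hand in.

```bash
python3 -c "
from plant import arm
print(arm.job_done())"
```

```text
the job is handed in; nothing more can be done
None
```

The hanger is fully home in the rail with the catch snapped out behind the runner. The gripper has let go and is clear, and the job was handed in at about 15 s; the hand-in call gave no verdict.

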